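# Feel along a diamond blade's rim up to its missing segment

### The job

A segmented diamond cutting blade lies flat on a sprung inspection stand; one of its rim segments has broken off, leaving a wide gap. With the fingers shut, run the fingertips lightly along the top of the rim, starting on the segment above the stand's pointer and going the shorter way round, over each segment in turn, so that the blade sinks a little under your touch, and finish while holding: fingertips still resting on the last segment before the gap, to point it out. Press gently, touch the blade nowhere else, do not lift it, and leave the things around the stand where they lie.

Things in the scene. Friction and masses are not known exactly. Their poses are not given: they have to be found in the camera images.
- stand: Grey inspection stand, fixed to the table: round foot 140 mm across, steel column, and a flat aluminium pointer (22 mm wide, top 48 mm above the table) that runs outward below the blade along the stand's +x axis and sticks out to 171 mm from the centre, beyond the rim. Origin on the table at the centre of the foot, z up. It carries the blade. Stand and blade turn and shift together from run to run, by any yaw.
- wheel (a joint): How far the blade is pushed down on its sprung column, in m: 0 at rest, grows as it is pressed, 0.016 at the lower stop; negative means that it is lifted (upper stop -0.012). It is slightly damped and moves straight down without tilting or turning, wherever it is pressed, with about 0.35 N per mm, and springs back.
- hub (a point): Centre of the blade, at the height of the rim segments' tops (85 mm above the table at rest). The blade is steel, 234 mm across, with places for 16 rim segments, 22.5 degrees apart, 15 of them there; each segment is dark, 36 mm along the rim, 24 mm wide radially, 7 mm thick, its centre 105 mm from the hub. The core inside them is 1 mm lower; a clamp flange (48 mm across) and a short stud stand at the centre, up to 92 mm above the table.
- seg1 (a point): Top centre of the first segment, the one straight above the stand's pointer (direction of the stand's +x axis from the hub). This and the other segment points move with the blade.
- gap (a point): Middle of the place where the segment is missing (a 46 mm wide, 23 mm deep opening in the rim), at the height of the segments' tops; 135 degrees counterclockwise, seen from above, from the first segment: the shorter way round.
- seg2 (a point): Top centre of the second segment, counted counterclockwise from above, 22.5 degrees on from the first.
- seg3 (a point): Top centre of the third segment, counted counterclockwise from above, 45 degrees on from the first.
- seg4 (a point): Top centre of the fourth segment, counted counterclockwise from above, 67.5 degrees on from the first.
- seg5 (a point): Top centre of the fifth segment, counted counterclockwise from above, 90 degrees on from the first.
- seg6 (a point): Top centre of the sixth segment, counted counterclockwise from above, 112.5 degrees on from the first; the last one before the gap, where the fingertips must stay.
- disc: Bystander: loose grinding disc lying flat beside the stand, 100 mm across, 6 mm thick; origin at the centre of its underside.
- strap: Bystander: loose copper pipe strap beside the stand, 56 x 20 mm, 18 mm high; origin at the centre of its underside.
- nut: Bystander: loose round steel nut beside the stand, 42 mm across, 12 mm high; origin at the centre of its underside.
- spanner: Bystander: loose spanner lying beside the stand, 170 mm long along its x axis; origin at the middle of its underside.

How it is judged:
On the way, in this order (a step that is already met when the one before it is completed fails the run):
1. fingertips press lightly on the first segment (value of joint wheel above 0.0015 m and horizontal distance between the grasp point and seg1 below 0.02 m), for 0.05 s.
2. fingertips press lightly on the second segment (value of joint wheel above 0.0015 m and horizontal distance between the grasp point and seg2 below 0.02 m), for 0.05 s.
3. fingertips press lightly on the third segment (value of joint wheel above 0.0015 m and horizontal distance between the grasp point and seg3 below 0.02 m), for 0.05 s.
4. fingertips press lightly on the fourth segment (value of joint wheel above 0.0015 m and horizontal distance between the grasp point and seg4 below 0.02 m), for 0.05 s.
5. fingertips press lightly on the fifth segment (value of joint wheel above 0.0015 m and horizontal distance between the grasp point and seg5 below 0.02 m), for 0.05 s.
6. fingertips press lightly on the sixth segment (value of joint wheel above 0.0015 m and horizontal distance between the grasp point and seg6 below 0.02 m), for 0.05 s.
At the end, for the whole second after the job is handed in: The fingertips rest within 20 mm (seen from above) of the middle of the sixth segment, the last before the gap, and hold the blade 1.5 to 15.8 mm down with 0.3 to 15 N; the bystanders lie within 15 mm of where they were (all of step 6 and value of joint wheel below 0.0158 m and contact force between the fingers and stand between 0.3 and 15 N and distance of each of disc, strap, nut, spanner from where it was at the start of the episode below 0.015 m); the arm keeps its last pose, push and grip.
It fails at once if the blade is pressed away from the six segments between pointer and gap (more than 32 mm from the middle of each) (value of joint wheel above 0.0015 m and horizontal distance between the grasp point and seg1 above 0.032 m and horizontal distance between the grasp point and seg2 above 0.032 m and horizontal distance between the grasp point and seg3 above 0.032 m and horizontal distance between the grasp point and seg4 above 0.032 m and horizontal distance between the grasp point and seg5 above 0.032 m and horizontal distance between the grasp point and seg6 above 0.032 m).
It fails at once if the blade or its stand is pushed with more than 20 N (contact force between the arm and stand above 20 N).
It fails at once if the fingers push the blade or its stand with more than 20 N (contact force between the fingers and stand above 20 N).
It fails at once if the blade is lifted by more than 4 mm (value of joint wheel below -0.004 m).
It fails at once if a bystander is lifted or moved by more than 15 mm (distance of any of disc, strap, nut, spanner from where it was at the start of the episode above 0.015 m).
It also fails if it takes over 45 s, if anything falls off the work surface, if the arm or the gripper's body presses on something with over 40 N, if the wrist force passes 120 N, or if a joint passes its speed limit or range.

### The arm

A 6-joint arm with a two-finger parallel gripper is mounted at the origin on the work surface. World frame = base frame: x ahead of the robot, y to its left, z up, the work surface at z = 0. Lengths are in m, angles in rad, forces in N, time in s.
With the tool pointing down it reaches from about 0.275 to 0.975 m from the base axis. Payload 8.4 kg.
Tool frame: the origin (TCP) lies at the very end of the fingers, on their centre line; the grasp point (between the pads) lies 19 mm behind it; y points along the fingers, x is the direction in which the jaws open and shut, and the axes are right-handed (so a half turn about y gives the same grasp; the last joint's range is limited). The gripper opens to 92 mm and grips with 3 to 60 N. Pads are 20 mm wide; open, the fingers measure 128 mm over their backs; the gripper's body (75 mm by 189 mm) begins 69 mm behind the grasp point.
Start: joints at [-0.002, 0.353, 1.633, -0, 1.155, -0.002], TCP at [0.625, -0, 0.215] pointing down, gripper open.
Joint ranges: [-2.63, 2.63], [-0.92, 2.1], [0.06, 2.66], [-1.3, 4.44], [0, 2.69], [-3.02, 3.02]. Speed limits (rad/s): [2.22, 2.22, 2.79, 3.14, 3.14, 3.14].

### API

Orientations are given as a 3x3 rotation matrix whose columns are the frame's x, y, z axes.
In Python, from cell import manip gives the robot as it stands.
- The arm moves only by the shell command python3 -m creep 'ROWS' [FORCE]. ROWS is JSON, a list that holds one entry, the list of rows, each a list of 5 numbers: the shift along the tool's x, y, z in mm, then the turn about the tool's y in rad, then the opening, from -1 (shut) to 1 (fully open), so that 0 is half open. In form: [[[tx, ty, tz, spin, hand], ...]]. A call has 1 to 20 rows; each row shifts and turns the commanded pose from where the row before left it, along the tool's axes as they then stand; what a row does not reach is not made up. A row lasts 1/8 s, in which the tool goes at most 62.5 mm and 10.7 degrees, less where a joint would pass 70% of its speed; a pose out of reach is approached as far as the arm can. A call with a gripper value outside its range is refused whole. The fingers move at their own pace and stop on an object; FORCE is the grip in N (left out, the last holds). Time passes only in rows, so rows that do not move let the fingers close. It gives the time, the measured TCP pose, the force and the opening at its end, in the units of the state.
- manip.read_state(): the state, without advancing time (a new reading comes with each control period).
- manip.capture(name): name is "scene" or "side" or "wrist"; returns the picture (480x640x3 uint8, red, green, blue); there is no depth.
- manip.camera_model(name): a dict with "fx", "fy", "cx", "cy" (pixels), "R" (3x3) and "t" (3): a world point X has camera coordinates R X + t. Camera axes: x right, y down, z forward; pixel columns grow to the right and rows downward; lengths in m; the calibration is good to about 2 mm. The wrist camera is an equidistant fisheye: a pixel r from the principal point sees the ray r / f radians off the axis. A picture is of the moment at which its call begins: read the wrist's pose just before it. camera_model takes no time and is no camera call; for the wrist camera it gives the pose at the moment of the call.
- manip.job_done(): hands the job in, once; it reports no verdict.
The state is a dict: "time_s": time; "qpos": joint angles; "joint_vel": joint speeds; "joint_torque": joint torques, N m; "eef_pos": TCP position; "tcp_rot": TCP orientation; "ft_force": force on the tool from outside, world axes, zero at the start; "ft_torque": the same for the moment, N m; "grip_width": finger opening in m.
Only numpy, scipy, OpenCV 4.12 (cv2) and the standard library are available. Lean on these libraries where they do the work, as an engineer would, in place of code of your own. Each camera call takes 0.05 s, during which the arm holds its last target.

## Working session

There is one attempt and no reset: what is moved stays moved. The work goes in short steps, Python scripts to look and compute and a shell command to move; the robot and the scene stay as the last step left them, time stands still between calls to the robot, and variables do not carry over. Pictures are saved under pics/ and viewed, and the job is handed in when it is done.

```bash
mkdir -p pics; ls; python3 - <<'E'
from cell import manip
import cv2
s=manip.read_state(); print(s)
for n in ["scene","side","wrist"]:
    m=manip.camera_model(n); print(n,m)
    cv2.imwrite(f"pics/{n}0.png",manip.capture(n)[:,:,::-1])
E
```

```text
pics
{'time_s': 0.0, 'qpos': array([-2.40808382e-03,  3.53617124e-01,  1.63413407e+00, -1.07298988e-05,
        1.15517340e+00, -2.38978546e-03]), 'joint_vel': array([-2.20584657e-03,  4.53897648e-05, -1.13565322e-03,  2.06873271e-03,
       -1.35609025e-03,  1.34043742e-04]), 'joint_torque': array([-2.43486713e-03, -5.93846583e+01, -3.34216332e+01,  6.94100303e-02,
        2.34022352e-02, -1.15005114e-04]), 'eef_pos': array([ 6.24512688e-01, -7.40546330e-06,  2.13883089e-01]), 'tcp_rot': array([[ 9.99999113e-01, -1.33195259e-03,  1.39550996e-05],
       [-1.39639149e-05, -6.60897746e-06,  1.00000000e+00],
       [-1.33195249e-03, -9.99999113e-01, -6.62757087e-06]]), 'ft_force': array([-0.13324558,  0.27917995, -0.20258141]), 'ft_torque': array([-0.00517821,  0.07466581, -0.00457945]), 'grip_width': 0.09171666457090503}
scene {'fx': 461.6252223335363, 'fy': 461.6252223335363, 'cx': 316.8601067660635, 'cy': 241.44903888506258, 'R': array([[ 0.20713498,  0.97828044, -0.00790477],
       [ 0.60204266, -0.13383327, -0.7871679 ],
       [-0.77112887,  0.158291  , -0.61668811]]), 't': array([-0.14587891, -0.26947527,  1.21047469])}
side {'fx': 441.79091138544084, 'fy': 441.79091138544084, 'cx': 323.9006057475433, 'cy': 242.07904909282541, 'R': array([[ 0.99111677, -0.13223051, -0.01423508],
       [-0.10636723, -0.72387653, -0.68168085],
       [ 0.07983457,  0.67713947, -0.73151116]]), 't': array([-0.55547358,  0.15404114,  0.67904888])}
wrist {'fx': 371.64829954431775, 'fy': 371.64829954431775, 'cx': 321.00339500039007, 'cy': 239.16600756356115, 'R': array([[ 9.99997359e-01,  9.17376840e-04, -2.10746258e-03],
       [ 1.44355088e-03, -9.64174510e-01,  2.65264829e-01],
       [-1.78861389e-03, -2.65267171e-01, -9.64173288e-01]]), 't': array([-0.62314588, -0.02981653,  0.39277085])}
```

View pics/scene0.png

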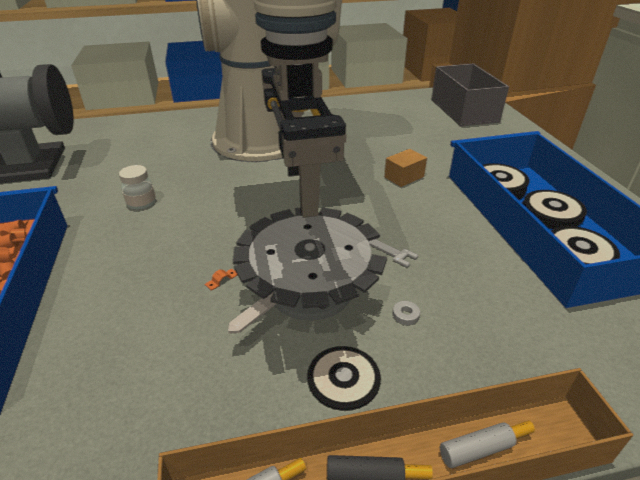

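View pics/side0.png

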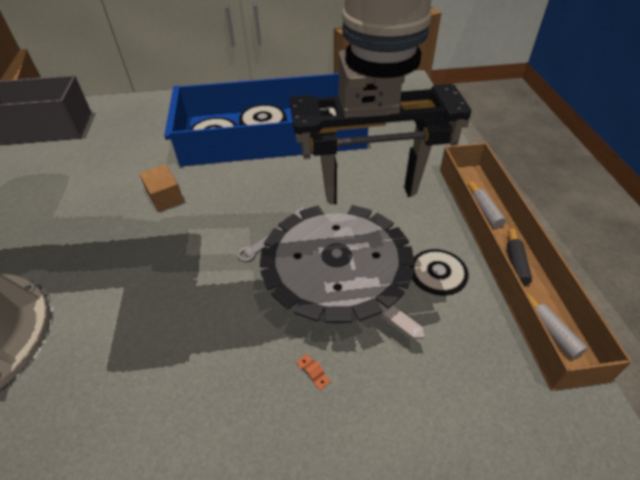

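View pics/wrist0.png

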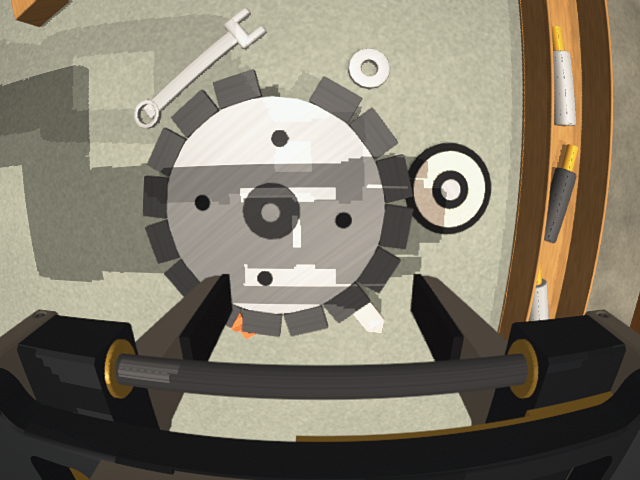

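The wrist view shows the hub at about (271,212), the gap at the top (288,85) and the pointer tip at (370,318). The spanner is at upper left, the nut at (369,68), the disc at (450,189), and the strap at (242,325). Next I'll measure the hub and the yaw.

```bash
cat > h.py <<'E'
import numpy as np, cv2
from cell import manip
def wray(m,u,v):
    d=np.array([u-m['cx'],v-m['cy']]);r=np.hypot(*d);th=r/m['fx']
    return np.r_[d/max(r,1e-9)*np.sin(th),np.cos(th)]
def pray(m,u,v): return np.array([(u-m['cx'])/m['fx'],(v-m['cy'])/m['fy'],1])
def cast(m,u,v,z,w=True):
    d=m['R'].T@(wray if w else pray)(m,u,v); c=-m['R'].T@m['t']
    return c+d*(z-c[2])/d[2]
def proj(m,X,w):
    p=m['R']@X+m['t']
    if w:
        r=np.hypot(p[0],p[1]);th=np.arctan2(r,p[2]); return m['cx']+m['fx']*th*p[0]/r,m['cy']+m['fx']*th*p[1]/r
    return m['cx']+m['fx']*p[0]/p[2],m['cy']+m['fy']*p[1]/p[2]
E
python3 - <<'E'
from h import *
from scipy.optimize import least_squares
m=manip.camera_model('wrist'); img=cv2.imread('pics/wrist0.png'); g=cv2.cvtColor(img,cv2.COLOR_BGR2GRAY)
ms=manip.camera_model('scene'); md=manip.camera_model('side')
print('stud w',cast(m,271,212,.092),'scene',cast(ms,310,247,.092,False),'side',cast(md,337,254,.092,False))
# segment edge core boundary: along rays from hub
h=cast(m,271,212,.092)[:2]
mask=((g<100)).astype(np.uint8)
for it in range(3):
    pts=[]
    for a in np.radians(np.arange(-180,180,3)):
        if -130<np.degrees(a)<-45: continue   # fingers / pointer zone
        for r in np.arange(.07,.12,.0005):
            X=np.r_[h+r*np.array([np.cos(a),np.sin(a)]),.0845]
            u,v=proj(m,X,True)
            if g[int(round(v)),int(round(u))]<85 and .085<r<.1: pts.append(X[:2]);break
            if g[int(round(v)),int(round(u))]<85 and r<.085: break
    pts=np.array(pts)
    f=least_squares(lambda p:np.hypot(*(pts-p[:2]).T)-p[2],np.r_[h,.093],loss='soft_l1',f_scale=.001); print(f.x,len(pts)); h=f.x[:2]
# dark profile at r=.105
a=np.arange(0,360,1.); s=''
val=[]
for t in np.radians(a):
    vs=[]
    for r in (.100,.105,.110):
        u,v=proj(m,np.r_[h+r*np.array([np.cos(t),np.sin(t)]),.085],True); vs.append(int(g[int(round(v)),int(round(u))]))
    val.append(int(np.median(vs)))
for i in range(0,360,20): print(i,val[i:i+20])
for uv,z in (((382,322),.048),((369,331),.048),((371,308),.048)): 
    X=cast(m,*uv,z);d=X[:2]-h;print('ptr',X,np.degrees(np.arctan2(d[1],d[0])),np.hypot(*d))
for n,uv in dict(nut=(369,68),disc=(450,189),spJ=(248,30),spR=(147,114)).items(): print(n,cast(m,*uv,.008))
E
```

```text
stud w [0.58296216 0.01803108 0.092     ] scene [0.58535042 0.01521671 0.092     ] side [0.58384235 0.0154418  0.092     ]
[0.58209595 0.0179609  0.09424023] 65
[0.58212508 0.01802979 0.09428109] 63
[0.58211712 0.01801576 0.09424919] 64
0 [65, 65, 66, 133, 129, 88, 64, 66, 67, 66, 66, 97, 67, 66, 66, 67, 66, 66, 67, 66]
20 [66, 67, 66, 66, 64, 87, 122, 199, 117, 109, 110, 109, 110, 110, 111, 111, 111, 111, 111, 111]
40 [108, 107, 108, 107, 105, 102, 100, 100, 106, 108, 88, 102, 109, 109, 112, 113, 114, 113, 113, 113]
60 [114, 114, 113, 113, 113, 113, 113, 112, 112, 111, 161, 175, 177, 177, 177, 173, 172, 175, 174, 189]
80 [195, 195, 190, 187, 185, 188, 191, 192, 194, 184, 191, 185, 183, 180, 195, 98, 111, 112, 108, 107]
100 [102, 101, 101, 99, 101, 99, 100, 99, 101, 99, 100, 100, 98, 98, 95, 131, 172, 121, 85, 100]
120 [99, 100, 98, 98, 98, 98, 97, 98, 97, 97, 97, 97, 96, 95, 94, 95, 93, 92, 172, 169]
140 [84, 96, 96, 96, 96, 96, 96, 95, 96, 95, 94, 94, 95, 93, 94, 93, 92, 89, 87, 87]
160 [89, 127, 128, 51, 52, 53, 52, 52, 53, 53, 53, 52, 52, 59, 60, 61, 63, 63, 63, 63]
180 [62, 61, 
[... 494 characters left out ...]
 100, 99, 99, 99, 85, 198, 191, 98, 100]
300 [100, 101, 99, 100, 99, 65, 66, 65, 65, 64, 66, 66, 65, 64, 65, 64, 64, 59, 99, 106]
320 [80, 63, 68, 65, 65, 65, 66, 65, 65, 66, 66, 65, 65, 66, 66, 65, 65, 65, 64, 65]
340 [62, 132, 123, 66, 65, 65, 66, 65, 65, 66, 66, 66, 66, 66, 66, 66, 67, 66, 66, 64]
ptr [ 0.68632552 -0.1052846   0.048     ] -49.79687856741077 0.16143843957854273
ptr [ 0.67332178 -0.11569651  0.048     ] -55.7022397282568 0.16185568321149918
ptr [ 0.67395044 -0.08887698  0.048     ] -49.333578828567745 0.1409234434019015
nut [0.67129761 0.15039868 0.008     ]
disc [0.76031305 0.02766762 0.008     ]
spJ [0.54867213 0.19322985 0.008     ]
spR [0.43584916 0.1116645  0.008     ]
```

Hub is about (0.5835, 0.0165), and the three views agree within 3 mm. The pointer is at about -52.4°: slots in the rim lie at 296.5° and 319°, and the gap centre is at 82.4°, which matches +135°. Fixed tool axes (x = world x, z = world y, y = down) will do. I'll shut the fingers and move above seg1 at (0.648, -0.067).

```bash
python3 -m creep '[[[0,0,0,0,-1],[0,0,0,0,-1],[8,0,-22,0,-1],[8,0,-22,0,-1],[7,0,-23,0,-1],[0,20,0,0,-1],[0,30,0,0,-1],[0,30,0,0,-1],[0,15,0,0,-1],[0,0,0,0,-1],[0,0,0,0,-1]]]' 10
python3 - <<'E'
from h import *
for n in ["wrist","scene","side"]: cv2.imwrite(f"pics/{n}1.png",manip.capture(n)[:,:,::-1])
E
```

```text
time_s: 1.52
eef_pos: [0.6487, -0.067, 0.1205]
tcp_rot: [[1.0, 0.001, -0.0], [0.0, -0.0, 1.0], [0.001, -1.0, -0.0]]
ft_force: [0.4, 0.0, 0.3]
grip_width: 0.0006
```

View pics/wrist1.png

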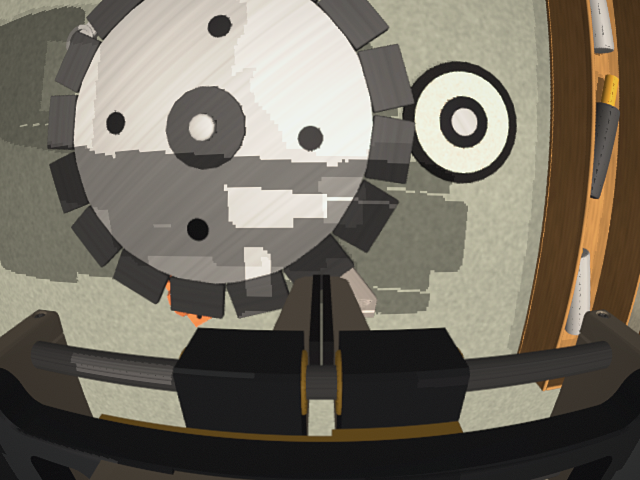

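View pics/side1.png

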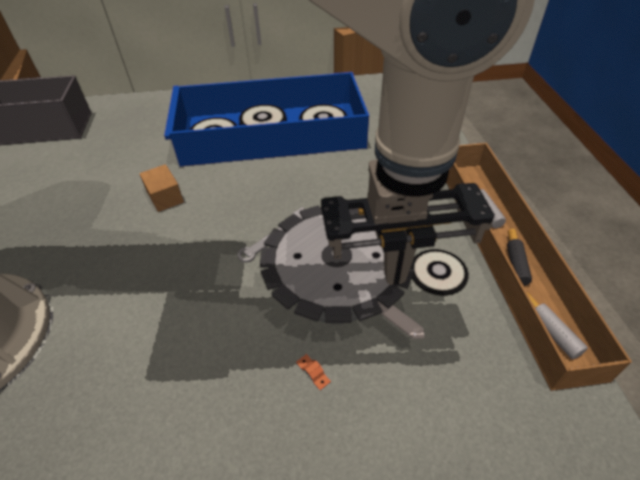

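View pics/scene1.png

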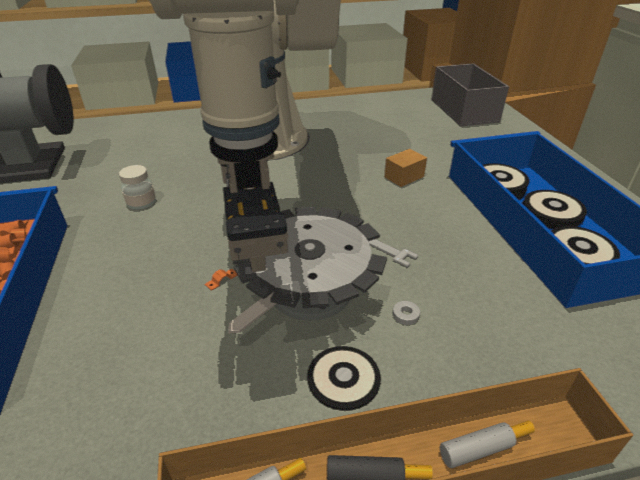

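The shut fingers, seen at (320,280) in the wrist view, hover over the segment above the pointer. I'll check the hub once more from this view, then press.

```bash
python3 - <<'E'
from h import *
m=manip.camera_model('wrist'); h=cast(m,204,127,.092);print(h)
for uv in [(386,76),(394,135),(364,216)]: # seg4, seg3, seg2 centres
    d=cast(m,*uv,.085)-h; print(d[:2],np.hypot(*d[:2]),np.degrees(np.arctan2(d[1],d[0])))
E
python3 -m creep '[[[0,10,0,0,-1],[0,10,0,0,-1],[0,7,0,0,-1],[0,5,0,0,-1],[0,5,0,0,-1],[0,4,0,0,-1],[0,0,0,0,-1],[0,0,0,0,-1],[0,0,0,0,-1]]]'
```

```text
[0.58361305 0.0176211  0.092     ]
[0.10002913 0.02798745] 0.1038707121603899 15.631249898887598
[ 0.10477704 -0.00541805] 0.1049170291050352 -2.96014460706177
[ 0.08873516 -0.05187609] 0.10278646641699801 -30.311283101991915
time_s: 2.8
eef_pos: [0.6479, -0.067, 0.0788]
tcp_rot: [[1.0, -0.0, 0.0], [-0.0, 0.0, 1.0], [-0.0, -1.0, 0.0]]
ft_force: [-0.7, 0.1, 3.0]
grip_width: 0.0003
```

Pressed about 6 mm with about 2.5–3 N. Now slide to seg2 and seg3.

```bash
python3 -m creep '[[[6,0,5,0,-1],[6,0,6,0,-1],[5,0,6,0,-1],[5,0,7,0,-1],[4.5,0,7,0,-1],[0,0,0,0,-1],[0,0,0,0,-1],[4,0,7,0,-1],[3,0,8,0,-1],[3,0,8,0,-1],[2,0,8,0,-1],[1,0,8,0,-1],[0,0,0,0,-1],[0,0,0,0,-1]]]'
```

```text
time_s: 4.55
eef_pos: [0.6876, 0.0035, 0.0786]
tcp_rot: [[1.0, 0.0, -0.0], [0.0, 0.001, 1.0], [0.0, -1.0, 0.001]]
ft_force: [0.4, 2.0, 2.3]
grip_width: 0.0003
```

```bash
python3 -m creep '[[[1,0,8,0,-1],[0,0,8,0,-1],[-1,0,8,0,-1],[-1,0,8,0,-1],[-2,0,8,0,-1],[0,0,0,0,-1],[0,0,0,0,-1]]]'
python3 - <<'E'
from h import *
for n in ["wrist","side"]: cv2.imwrite(f"pics/{n}2.png",manip.capture(n)[:,:,::-1])
E
```

```text
time_s: 5.42
eef_pos: [0.6843, 0.0435, 0.0786]
tcp_rot: [[1.0, -0.0, -0.0], [0.0, 0.001, 1.0], [-0.0, -1.0, 0.001]]
ft_force: [-0.2, 2.7, 1.9]
grip_width: 0.0008
```

View pics/wrist2.png

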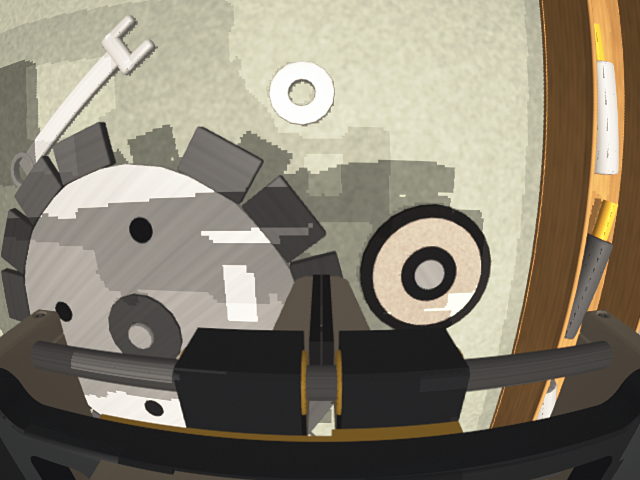

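The fingers are on seg4. Ahead lie seg5 at (285,213) and seg6 at (222,160), then the gap at (153,145). The disc, nut and spanner are undisturbed. I'll check the seg5 and seg6 positions at the sunk height before going on.

```bash
python3 - <<'E'
from h import *
m=manip.camera_model('wrist')
for uv in [(285,213),(222,160)]: print(cast(m,*uv,.0788))
print(cast(m,140,335,.0855))
E
```

```text
[0.66646093 0.08481647 0.0788    ]
[0.63700161 0.11047879 0.0788    ]
[0.58283506 0.01854042 0.0855    ]
```

```bash
python3 -m creep '[[[-2.5,0,8,0,-1],[-3,0,8,0,-1],[-3.5,0,8,0,-1],[-4,0,7.5,0,-1],[-4.5,0,7,0,-1],[0,0,0,0,-1],[0,0,0,0,-1],[-5,0,6,0,-1],[-6,0,6,0,-1],[-6,0,5,0,-1],[-6.5,0,5,0,-1],[-7,0,5,0,-1],[0,0,0,0,-1],[0,0,0,0,-1],[0,0,0,0,-1],[0,0,0,0,-1]]]'
python3 - <<'E'
from h import *
for n in ["wrist","side","scene"]: cv2.imwrite(f"pics/{n}3.png",manip.capture(n)[:,:,::-1])
s=manip.read_state();print(s['eef_pos'],s['ft_force'],s['joint_vel'].round(3))
E
```

```text
time_s: 7.52
eef_pos: [0.6364, 0.1084, 0.0784]
tcp_rot: [[1.0, -0.0, 0.0], [-0.0, -0.0, 1.0], [-0.0, -1.0, -0.0]]
ft_force: [-1.5, 0.4, 2.9]
grip_width: 0.0002
[0.63642778 0.10837555 0.07848624] [-1.36805713  0.99781349  2.26292598] [ 0.    -0.     0.002 -0.001  0.    -0.001]
```

View pics/wrist3.png

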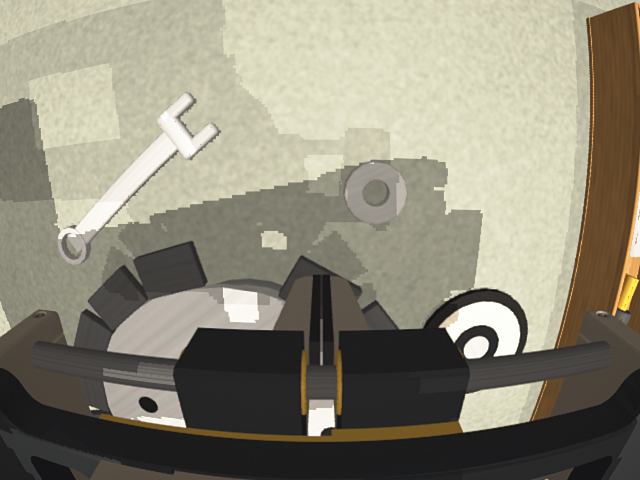

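View pics/side3.png

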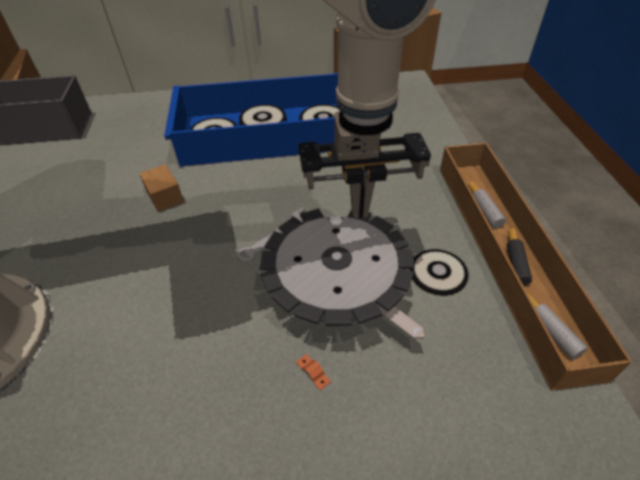

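View pics/scene3.png

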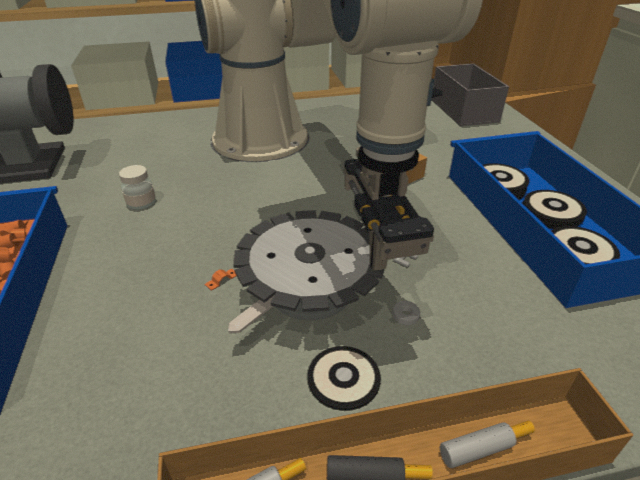

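The wrist view shows the fingertips on the segment just before the gap (segment at about (325,275), gap at (240,275)), with the disc, nut and spanner where they were. The side view shows the blade sunk evenly and the strap unmoved. The wrist force is about 2–3 N and the pose is steady, so I'm handing in.

```bash
python3 - <<'E'
from cell import manip
print(manip.job_done())
E
```

```text
the job is handed in; nothing more can be done
None
```

I ran the shut fingertips over all six segments, starting above the pointer and going counterclockwise. I then handed the job in with them resting on the sixth segment, just before the gap; no verdict was reported.

- **Last checks:** the TCP was at (0.636, 0.108, 0.0785), about 1–2 mm from my two estimates of the sixth segment's middle. The tip height puts the blade about 6.5 mm down, and the wrist force was 2–3 N upward. The last pictures showed no visible movement of the disc, strap, nut or spanner.
- **Disagreements:** the hub position differed by up to 3 mm between the three cameras, which is well inside the 20 mm tolerance. The wrist sensor also showed up to about 2.7 N sideways on segments 3 and 4. I put it down to sensor noise and did not look further.

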